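# Brace the jar in its holder and twist its tight cap off

### The arm

A 7-joint arm with a two-finger parallel gripper is mounted at the origin on a cart in front of the work surface, level with it; the furniture and walls round the work are solid. World frame = base frame: x ahead of the robot, y to its left, z up, the work surface at z = 0. Lengths are in m, angles in degrees, forces in N, time in s.
With the tool pointing down it reaches from about 0.4 to 0.85 m from the base axis. Payload 4.5 kg.
Tool frame: the origin (TCP) lies on the mounting face of the last link; the fingertips stand 166 mm ahead of it and the grasp point (between the pads) lies 147 mm ahead of it (env.finger_overhang is the distance from the TCP to the fingertips, in m); z points along the fingers, y is the direction in which the jaws open and shut (so a half turn about z gives the same grasp; the last joint's range is limited). The gripper opens to 88 mm and grips with 3 to 60 N. Pads are 18 mm wide; open, the fingers measure 123 mm over their backs; the gripper's body (75 mm by 187 mm) begins 45 mm behind the grasp point.
Start: joints at [-71.803, 39.483, -11.15, 89.685, 9.013, 51.709, -12.324], TCP at [0.175, 0.6, 0.405] pointing down, gripper open.
Joint ranges: [-172.22, 172.22], [-26.19, 119.32], [-84.43, 86.54], [7.71, 146.69], [-57.33, 237.33], [2.42, 119.75], [-152.13, 152.13]. Speed limits (degrees/s): [147.25, 147.25, 180, 180, 180, 180, 180].

### API

Orientations are given as [roll, pitch, yaw] about the fixed x, y, z axes, in that order (R = Rz(yaw) Ry(pitch) Rx(roll)).
In Python, from cell import env gives the robot as it stands. Calls block until the motion is done:
- env.move_ptp(position, orientation): joint-space move of the TCP to a pose.
- env.move_straight(position, attitude=None, speed=0.15, stop_force=None): straight line of the TCP; attitude=None keeps the orientation; speed is the mean speed in m/s. With stop_force (N) it stops when the force on the tool has changed by that much, and returns True; else False.
- env.goto_joints(angles): joint-space move.
- env.set_gripper(opening): opening from 0.0 (shut) to 1.0 (fully open); the grip force is fixed at half the most; returns when the fingers have stopped.
- env.wait(seconds).
- env.ik(position, orientation): joint angles nearest the present ones, or None.
- env.camera(name): name is "side" or "top" or "wrist"; returns a dict with "pixels" (480x640x3 uint8, red, green, blue), "camera_matrix" (3x3 intrinsics, pixels), "pose" (4x4, takes a point from camera to world coordinates). Camera axes: x right, y down, z forward; pixel columns grow to the right and rows downward; lengths in m; the calibration is good to about 2 mm. A picture is of the moment at which its call begins. There is no depth.
A pose or a line that the arm cannot do raises env.PlanningError and nothing moves.
- env.sign_off(): hands the job in, once; it reports no verdict.
Readings, each from a call of its own:
- env.get_time(): time.
- env.get_q(): joint angles.
- env.get_qd(): joint speeds.
- env.get_tau(): joint torques, N m.
- env.get_ee_pos(): TCP position.
- env.get_ee_rot(): TCP orientation.
- env.get_wrist_force(): force on the tool from outside, world axes, zero at the start.
- env.get_moment(): the same for the moment, N m.
- env.get_opening(): opening from 0.0 (shut) to 1.0 (fully open).
Only numpy, scipy, OpenCV 4.12 (cv2) and the standard library are available. Lean on these libraries where they do the work, as an engineer would, in place of code of your own. Each camera call takes 0.05 s, during which the arm holds its last target. There are 200 camera calls.

### The job

Pick up the closed blue jar, set it fully down into the square recess of the wooden holder so that it cannot turn, then twist its tight steel cap anticlockwise (seen from above) about a quarter turn until its thread lets go, and stop turning there. Raise the cap and finish while still holding it in the gripper, level and about 2 cm above the open mouth, not touching the jar, which stays seated in the holder. Leave the other things on the worktop where they are.

Things in the scene. Friction and masses are not known exactly. Their poses are not given: they have to be found in the camera images.
- jar: Loose square blue stoneware jar, 0.26 to 0.4 kg, upright on the worktop, capped. Origin: centre of its underside, z up. Body 56 x 56 mm (x, y) up to the flat shoulder at z=62 mm; above it a round neck (46.5 mm over the thread ledges), rim at z=86 mm. With the cap on, 95 mm tall in all. Any of its four quarter-turn yaws fits the holder.
- cap: Round ribbed steel twist-off cap, diameter 54 mm, 22 mm tall, 0.06 kg. Origin: centre of its lower edge, z up; closed, it is 74 mm above the jar's underside on the jar's axis (11 mm of neck free below it). A sprung liner (10 N) makes it tight: about 0.3 N m to turn. The jar can be lifted by it. It cannot be pulled off unturned.
- cap_mark (a point): Point on the cap's side, 27 mm from its axis, 11 mm above its lower edge, at the red bar on its top. Closed, it lies to the jar's -x side within 6 degrees.
- holder: Wooden block 120 x 120 x 34 mm (x, y, z), fixed to the worktop at a varying place and yaw. Origin at the centre of its underside, z up. In its top a square recess of 61 x 61 mm, sides parallel to the block's, centred, 24 mm deep with a 4 mm bevel at its mouth (recess floor 10 mm above the worktop).
- tin_1: Bystander: food tin, 75 mm diameter, 58 mm tall. Loose, to be left alone; origin at the centre of its underside.
- spice_teal: Bystander: spice jar with a teal lid, 44 mm diameter, 76 mm tall. Loose, to be left alone; origin at the centre of its underside.
- spice_navy: Bystander: spice jar with a dark blue lid, 46 mm diameter, 85 mm tall. Loose, to be left alone; origin at the centre of its underside.
- peeler_1: Bystander: black-handled peeler lying flat, 170 x 25 x 18 mm. Loose, to be left alone; origin at the centre of its underside.
- jar_mouth (a point): Centre of the jar's rim, 86 mm above its underside. Thread: turned anticlockwise from above, the cap rises nearly 2 mm and is free after 45 to 70 degrees relative to the jar (which has 6 degrees of play in the holder), then lifts straight off; it meets the next ledges from about 100 degrees; past 130 degrees is too far.
Not all that is in view belongs to the job. Of the things shaped like the cap, the steel one is meant.

How it is judged (in metres and radians):
On the way, in this order (a step that is already met when the one before it is completed fails the run):
1. the jar, still closed, is seated in the holder's recess (horizontal distance between jar and holder below 0.006 m and z of jar in the frame of holder below 0.014 m and angle between jar's own z axis and vertical below 0.06 rad and z of cap in the frame of jar below 0.0775 m and x of cap_mark in the frame of jar below -0.021 m), for 0.2 s.
2. the cap is turned anticlockwise by more than about 45 degrees on the jar standing in the holder, before it is lifted off (horizontal distance between jar and holder below 0.006 m and z of jar in the frame of holder below 0.02 m and angle between jar's own z axis and vertical below 0.06 rad and x of cap_mark in the frame of jar above -0.019 m and y of cap_mark in the frame of jar below -0.015 m and z of cap in the frame of jar below 0.087 m), for 0.05 s.
At the end, for the whole second after the job is handed in: Jar seated in the recess (axis within 6 mm of the holder's, less than 4 mm above the recess floor, upright within 3.4 degrees); cap held still in the fingers over the mouth (axes within 15 mm), lower edge 5 to 45 mm above the rim, level within 10 degrees, touching only the fingers (horizontal distance between jar and holder below 0.006 m and z of jar in the frame of holder below 0.014 m and angle between jar's own z axis and vertical below 0.06 rad and z of cap in the frame of jar between 0.091 and 0.131 m and horizontal distance between cap and jar_mouth below 0.015 m and angle between cap's own z axis and vertical below 0.17 rad and contact force between the fingers and cap above 1 N and contact force between each of cap, the fingers and jar below 0.05 N and linear speed of cap below 0.03 m/s); the arm keeps its last pose, push and grip.
It fails at once if the cap is turned on more than about 130 degrees, far past the point where it is free (x of cap_mark in the frame of jar above 0.0185 m).
It fails at once if the jar is tipped by more than 35 degrees (angle between jar's own z axis and vertical above 0.61 rad).
It fails at once if another thing is moved by more than 25 mm (distance of any of tin_1, spice_teal, spice_navy, peeler_1 from where it was at the start of the episode above 0.025 m).
It also fails if it takes over 42 s, if anything falls off the work surface, if the arm or the gripper's body presses on something with over 40 N, if the wrist force passes 120 N, or if a joint passes its speed limit or range.

## Working session

There is one attempt and no reset: what is moved stays moved. The work goes in short steps, each a Python script; the robot and the scene stay as the last script left them, time stands still between calls to the robot, and variables do not carry over. Pictures are saved under pics/ and viewed, about 8 in all and at most 12, crops included, and the job is handed in when it is done.

```bash
ls; mkdir -p pics; python3 - <<'E'
from cell import env
import cv2,pickle
for n in("top","side"):
    c=env.camera(n); cv2.imwrite(f"pics/{n}0.png",c["pixels"][:,:,::-1]); pickle.dump({k:c[k] for k in c},open(f"{n}0.pkl","wb"))
    print(n,c["camera_matrix"].round(1).tolist(),c["pose"].round(3).tolist())
print(env.get_time(),env.get_ee_pos(),env.get_ee_rot())
E
```

```text
pics
top [[445.6, 0.0, 327.7], [0.0, 445.6, 240.3], [0.0, 0.0, 1.0]] [[0.11, -0.972, 0.206, 0.353], [-0.994, -0.108, 0.017, 0.138], [0.006, -0.206, -0.978, 0.929], [0.0, 0.0, 0.0, 1.0]]
side [[557.6, 0.0, 315.5], [0.0, 557.6, 241.6], [0.0, 0.0, 1.0]] [[-0.973, 0.146, -0.179, 0.688], [0.231, 0.631, -0.741, 0.864], [0.005, -0.762, -0.648, 0.71], [0.0, 0.0, 0.0, 1.0]]
0.1 [0.17494888 0.5997278  0.403982  ] [-1.79907994e+02  5.80709893e-03  1.63743228e+02]
```

View pics/top0.png

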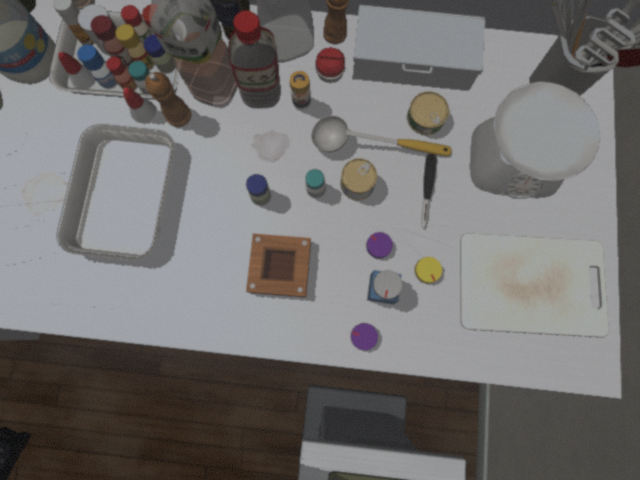

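View pics/side0.png

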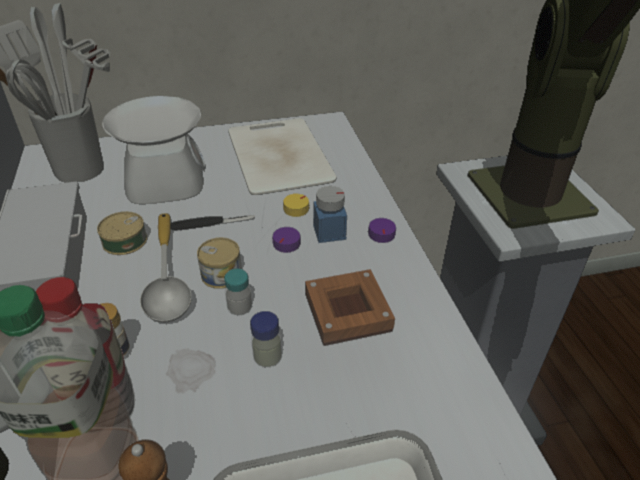

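The top view (pixels) shows four cap-like things:
- The grey steel cap with a red bar, on the blue jar at (387,287).
- Loose purple caps at (380,245) and (365,337).
- A loose yellow cap at (429,270).

Only the grey one is steel and sits on the blue jar. The holder is at (279,265). I'll enlarge the jar and measure.

```bash
cat > h.py <<'E'
import numpy as np,cv2,pickle
def ray(c,uv,z):
    uv=np.atleast_2d(uv).astype(float); K=c["camera_matrix"];T=c["pose"]
    d=(np.linalg.inv(K)@np.c_[uv,np.ones(len(uv))].T).T@T[:3,:3].T
    return T[:3,3]+d*((z-T[2,3])/d[:,2])[:,None]
def proj(c,P):
    T=np.linalg.inv(c["pose"]);p=np.atleast_2d(P)@T[:3,:3].T+T[:3,3]
    q=p@c["camera_matrix"].T; return q[:,:2]/q[:,2:]
def big(m):
    cs,_=cv2.findContours(m.astype(np.uint8),cv2.RETR_EXTERNAL,cv2.CHAIN_APPROX_NONE)
    return max(cs,key=cv2.contourArea)
def sq(P):
    r=cv2.minAreaRect((P[:,:2]*1e4).astype(np.float32)); return np.array(r[0])/1e4,np.array(r[1])/1e4,r[2]
def window(m,x0,x1,y0,y1):
    o=np.zeros_like(m);o[y0:y1,x0:x1]=m[y0:y1,x0:x1];return o
E
python3 - <<'E'
from h import *
W={"top":((235,325,225,305),(360,410,262,310)),"side":((295,405,262,350),(305,355,180,248))}
ims=[]
for n in W:
    c=pickle.load(open(n+"0.pkl","rb"));im=c["pixels"];hsv=cv2.cvtColor(im,cv2.COLOR_RGB2HSV);H,S,V=cv2.split(hsv)
    hm=window((H<20)&(S>70),*W[n][0]); 
    if n=="top":
        P=ray(c,big(hm)[:,0],.034);print("holder outer z34",sq(P))
    # white corner screws
    hull=cv2.fillPoly(np.zeros(H.shape,np.uint8),[cv2.convexHull(big(hm))],1)
    scr=(hull>0)&(S<70)&(V>120);k,_,st,ce=cv2.connectedComponentsWithStats(scr.astype(np.uint8))
    for i in range(1,k):
        if st[i,4]>3: print(" screw",st[i,4],ce[i].round(1),ray(c,ce[i],.034).round(4)[0,:2])
    bm=window((H>95)&(H<125)&(S>90),*W[n][1]);b=big(bm);print(n,"blue",cv2.boundingRect(b),bm.sum())
    hl=cv2.convexHull(b); print(" poly",cv2.approxPolyDP(hl,2.5,True)[:,0].tolist())
    rm=window(((H<8)|(H>172))&(S>100),*W[n][1]); ys,xs=np.nonzero(rm)
    Pr=ray(c,np.c_[xs,ys],.096);print(" red",len(xs),xs.mean(),ys.mean(),Pr.mean(0).round(4))
    gm=window((S<60)&(V>60)&(V<190),*W[n][1]);g=big(gm);print(" grey",cv2.minAreaRect(g),gm.sum())
    x0,x1,y0,y1=W[n][1];ims.append(cv2.resize(im[y0-10:y1+10,x0-10:x1+10],(400,480),interpolation=cv2.INTER_CUBIC))
cv2.imwrite("pics/crop1.png",np.hstack(ims)[:,:,::-1])
E
```

```text
holder outer z34 (array([0.48062295, 0.24640217]), array([0.11980367, 0.11940564]), 1.578134536743164)
 screw 8 [261.5 234. ] [0.5394 0.29  ]
 screw 6 [276.5 235. ] [0.5407 0.2591]
 screw 24 [257.3 239. ] [0.528  0.2971]
 screw 6 [288.5 236. ] [0.5413 0.2343]
 screw 5 [301. 237.] [0.5421 0.2086]
 screw 23 [303.9 242.8] [0.5307 0.2012]
 screw 4 [251.  247.5] [0.509  0.3074]
 screw 5 [250. 256.] [0.4913 0.3068]
 screw 4 [249.  263.5] [0.4758 0.3066]
 screw 5 [248. 273.] [0.4564 0.3058]
 screw 4 [247.  281.5] [0.4392 0.3053]
 screw 26 [252.  285.5] [0.4323 0.2941]
 screw 24 [299.7 289.5] [0.435 0.198]
top blue (370, 291, 9, 8) 50
 poly [[370, 292], [378, 298], [371, 297]]
 red 4 386.0 292.5 [0.4414 0.0333 0.096 ]
 grey ((384.5, 285.4999694824219), (46.99999237060547, 48.99999237060547), 90.0) 2197
 screw 12 [365.8 273.9] [0.4357 0.1958]
 screw 11 [312.7 283.8] [0.5319 0.1988]
 screw 16 [385.2 313.7] [0.4328 0.2924]
 screw 15 [328.3 325.3] [0.529  0.2954]
side blue (316, 208, 30, 11) 155
 poly [[316, 208], [343, 209], [345, 216], [319, 218]]
 red 1 341.0 192.0 [0.4378 0.0311 0.096 ]
 grey ((329.5, 213.5), (67.0, 49.0), 90.0) 2397
```

View pics/crop1.png

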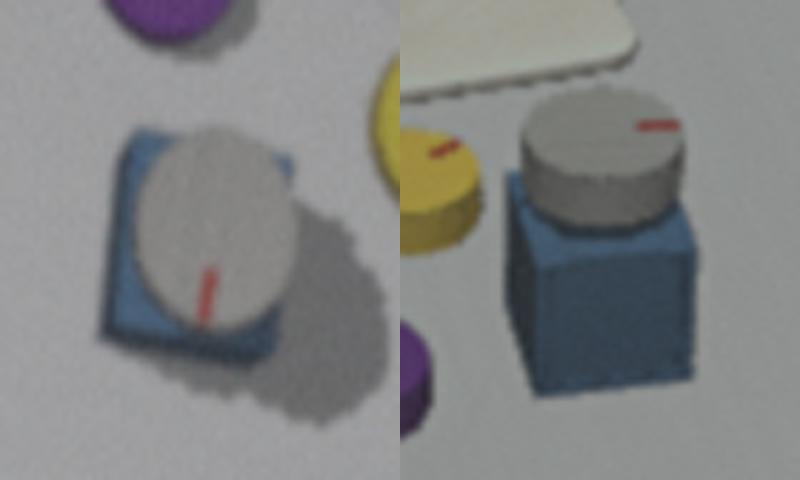

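The crop shows the grey steel cap with its red bar toward the robot (-x), on the blue jar. That's the right one. Next I'll get a rough jar pose, then hover over it with the wrist camera.

```bash
python3 - <<'E'
from h import *
from cell import env
c=pickle.load(open("side0.pkl","rb"))
S=ray(c,[[319.5,218.6],[346.3,215.3],[314.3,202.7]],.062);B=ray(c,[[319,242.1],[346.3,239.4]],0)
print("shoulder",S.round(4).tolist(),"base",B.round(4).tolist())
t=pickle.load(open("top0.pkl","rb"));T=ray(t,[387.9,284.1],.092)[0];print("cap centre top",T.round(4))
env.move_ptp([T[0],T[1],.40],[180,0,90])
w=env.camera("wrist");pickle.dump(w,open("w1.pkl","wb"));cv2.imwrite("pics/w1.png",w["pixels"][:,:,::-1])
print(w["pose"].round(3).tolist(),w["camera_matrix"][0,0],env.get_q(),env.get_ee_pos(),env.get_time())
for z in(.40,.245):
  for xy in((T[0],T[1]),(.482,.2463)):
    for y in range(-180,181,30):
        q=env.ik([*xy,z],[180,0,y]); print(z,xy,y,None if q is None else np.round(q).astype(int).tolist())
E
```

```text
shoulder [[0.4864, 0.0594, 0.062], [0.4344, 0.061, 0.062], [0.4844, 0.0081, 0.062]] base [[0.4857, 0.055, 0.0], [0.4313, 0.0591, 0.0]]
cap centre top [0.4579 0.0305 0.092 ]
[[1.0, 0.002, 0.001, 0.458], [0.002, -0.964, -0.264, 0.1], [0.0, 0.264, -0.964, 0.379], [0.0, 0.0, 0.0, 1.0]] 354.45581420640286 [-12.15962239  27.91615402   3.72339755 118.08053126  -3.16246671
  34.07660909  -6.12747483] [0.45814242 0.03154023 0.39995976] 2.4167
0.4 (np.float64(0.4579463915544988), np.float64(0.03050610543547244)) -180 [6, 29, -24, 117, 19, 37, 60]
0.4 (np.float64(0.4579463915544988), np.float64(0.03050610543547244)) -150 [12, 30, -33, 117, 26, 40, 82]
0.4 (np.float64(0.4579463915544988), np.float64(0.03050610543547244)) -120 [18, 32, -42, 117, 32, 43, 106]
0.4 (np.float64(0.4579463915544988), np.float64(0.03050610543547244)) -90 [-12, 28, 4, 118, -3, 34, -6]
0.4 (np.float64(0.4579463915544988), np.float64(0.03050610543547244)) -60 [-39, 37, 50, 119, -42, 43, -113]
0.4 (np.float64(0.4579463915544988), np.float64(0.03050610543547244)) -30 [-35, 33, 40, 119, -34, 39, -91]
0.4 (np.float64(0.4579463
[... 2874 characters left out ...]
2, 23, 37]
0.245 (0.482, 0.2463) -150 [-20, 48, -20, 111, 34, 27, 55]
0.245 (0.482, 0.2463) -120 [-15, 50, -29, 111, 45, 31, 75]
0.245 (0.482, 0.2463) -90 [4, 67, -72, 110, 73, 67, 82]
0.245 (0.482, 0.2463) -60 [4, 67, -72, 110, 73, 67, 112]
0.245 (0.482, 0.2463) -30 [-49, 52, 30, 112, -52, 30, -102]
0.245 (0.482, 0.2463) 0 [-45, 50, 22, 112, -41, 26, -82]
0.245 (0.482, 0.2463) 30 [-40, 49, 14, 112, -29, 23, -64]
0.245 (0.482, 0.2463) 60 [-36, 48, 7, 112, -14, 21, -48]
0.245 (0.482, 0.2463) 90 [-33, 48, 3, 112, -5, 21, -27]
0.245 (0.482, 0.2463) 120 [-31, 48, -2, 111, 4, 21, -5]
0.245 (0.482, 0.2463) 150 [-28, 48, -6, 111, 13, 22, 16]
0.245 (0.482, 0.2463) 180 [-25, 48, -11, 111, 22, 23, 37]
```

View pics/w1.png

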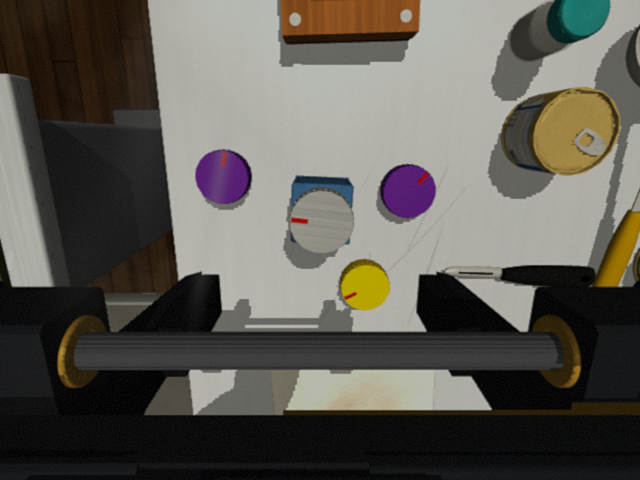

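The wrist view shows the steel cap at (322,222), with its red bar at (300,221) pointing to -x. The blue jar shows under it at rows 177-250, and the purple and yellow caps are clear of it. Now I'll fit the cap circle and the jar edges.

```bash
python3 - <<'E'
from h import *
c=pickle.load(open("w1.pkl","rb"));im=c["pixels"];H,S,V=cv2.split(cv2.cvtColor(im,cv2.COLOR_RGB2HSV))
bm=window((H>90)&(H<130)&(S>80),280,365,165,262)
rm=window(((H<8)|(H>172))&(S>120),280,330,205,240)
cols=range(296,350,6)
print("blue colours row profile col 322:",[(y,*im[y,322].tolist()) for y in range(172,196,2)])
print("cap/table:",im[235,330],im[250,275])
ys,xs=np.nonzero(rm);print("red",len(xs),xs.mean(),ys.mean())
# grey cap
gm=window((S<50)&(abs(V.astype(int)-int(V[235,330]))<22),283,362,180,262);g=big(gm)
print("cap e",cv2.fitEllipse(cv2.convexHull(g)),cv2.boundingRect(g))
# bottom +y edge at z=0 and shoulder edge at .062
low=[];sh=[]
for x in range(298,348):
    col=np.nonzero(bm[160:200,x])[0]
    if len(col): low.append((x,160+col[0]-.5))
    d=np.diff(V[178:189,x].astype(int)); k=d.argmax(); sh.append((x,178+k+.5))
for n,p,z in(("low",low,0),("sh",sh,.062)):
    P=ray(c,p,z); a=cv2.fitLine((P[:,:2]*1e3).astype(np.float32),cv2.DIST_HUBER,0,.01,.01).ravel();print(n,"yaw",np.degrees(np.arctan(a[1]/a[0])),"pt",P[:,:2].mean(0).round(4))
xs=np.nonzero(bm[184:190].any(0))[0];print("sh cols",xs.min(),xs.max(),ray(c,[[xs.min()-.5,187],[xs.max()+.5,187]],.062)[:,:2].round(4).tolist())
E=cv2.fitEllipse(cv2.convexHull(g));print("cap ctr @.096",ray(c,E[0],.096).round(4),"@.085",ray(c,E[0],.085).round(4)); 
P=ray(c,cv2.convexHull(g)[:,0],.096);print(cv2.minEnclosingCircle((P[:,:2]*1e3).astype(np.float32)))
E
```

```text
blue colours row profile col 322: [(172, 176, 174, 168), (174, 178, 177, 171), (176, 134, 139, 136), (178, 15, 33, 50), (180, 20, 40, 57), (182, 23, 40, 56), (184, 43, 80, 109), (186, 53, 88, 116), (188, 72, 71, 65), (190, 83, 82, 72), (192, 145, 142, 132), (194, 145, 142, 132)]
cap/table: [143 141 129] [179 178 171]
red 80 299.05 220.3375
cap e ((327.5133972167969, 216.3856964111328), (65.17352294921875, 81.83966064453125), 46.44667053222656) (290, 180, 65, 73)
low yaw -2.2198365 pt [0.4622 0.0585]
sh yaw -2.4451427 pt [0.4615 0.0595]
sh cols 292 352 [[0.4338, 0.0564], [0.4884, 0.0565]]
cap ctr @.096 [[0.4654 0.0371 0.096 ]] @.085 [[0.4657 0.0346 0.085 ]]
((464.449462890625, 38.357505798339844), 33.91183090209961)
```

```bash
python3 - <<'E'
from h import *
c=pickle.load(open("w1.pkl","rb"));im=c["pixels"].astype(int)
m=(abs(im-np.array([145,142,132])).max(2)<14)|((im[:,:,0]>120)&(im[:,:,1]<80))
m=window(m.astype(np.uint8),283,362,180,262);m=cv2.morphologyEx(m,cv2.MORPH_OPEN,np.ones((5,5)));g=big(m)
P=ray(c,g[:,0],.096)[:,:2];print(cv2.boundingRect(g))
e=cv2.fitEllipse((P*1e3).astype(np.float32));print("ellipse",e)
r=ray(c,[299.05,220.34],.096)[0];d=r[:2]-np.array(e[0])/1e3;print("red",r,np.degrees(np.arctan2(d[1],d[0])),np.hypot(*d))
E
```

```text
(291, 192, 62, 61)
ellipse ((460.47930908203125, 31.894088745117188), (50.0465087890625, 51.25885009765625), 6.99958610534668)
red [0.44206104 0.03372858 0.096     ] 174.31201378154165 0.018509405939002983
```

```bash
python3 - <<'E'
from h import *
from cell import env
env.move_ptp([.4603,.0314,.30],[180,0,80])
print("stop",env.move_straight([.4603,.0314,.235],speed=.08,stop_force=8),env.get_ee_pos(),env.get_ee_rot())
env.set_gripper(0.0);print("open",env.get_opening()*88,env.get_wrist_force())
env.move_straight([.4603,.0314,.325],speed=.12);print("open",env.get_opening()*88,env.get_wrist_force())
env.move_ptp([.4818,.2464,.325],[180,0,83.9])
env.wait(.3);print(env.get_ee_pos(),env.get_ee_rot(),env.get_wrist_force(),env.get_moment(),env.get_q().round(),env.get_time())
for n in("top","side","wrist"):
    w=env.camera(n);pickle.dump(w,open(n+"2.pkl","wb"));cv2.imwrite(f"pics/{n}2.png",w["pixels"][:,:,::-1])
E
```

```text
stop False [0.46047919 0.03138908 0.23539636] [ 1.79953644e+02 -1.18147014e-02  7.99996829e+01]
open 52.63675532841586 [ 0.20349064 -0.11648959  0.70241923]
open 52.71466297742843 [-0.04171058 -0.69181814 -4.40230778]
[0.48211197 0.24514643 0.32504705] [1.79999924e+02 2.99239602e-02 8.37755031e+01] [ 0.58649158  0.6554967  -4.19138335] [-0.03735996  0.00805327  0.03491144] [-37.  40.   9. 109. -11.  31. -28.] 6.5667
```

View pics/wrist2.png

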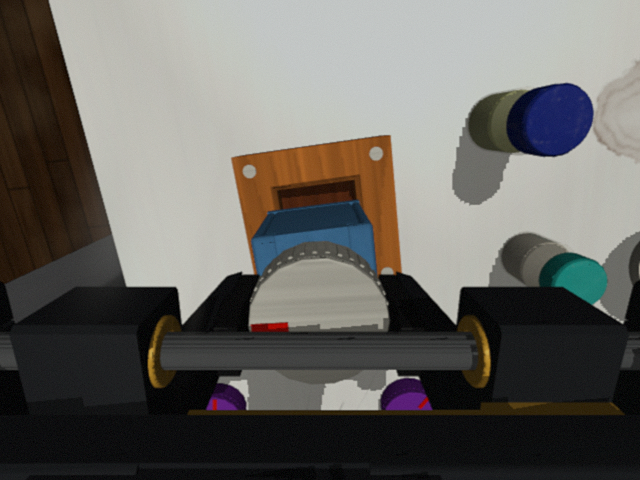

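View pics/side2.png

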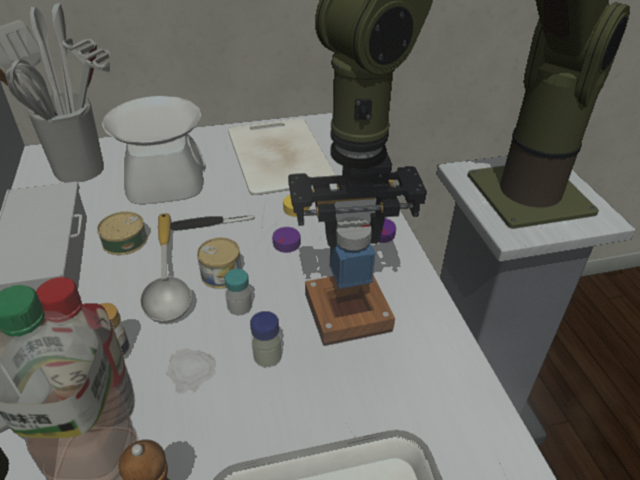

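The jar hangs level over the holder: blue shoulder at rows 200-275 in the wrist view, holder recess at (316,187). I'll check yaw and offset from the jar and holder edges.

```bash
python3 - <<'E'
from h import *
from cell import env
c=pickle.load(open("wrist2.pkl","rb"));im=c["pixels"];H,S,V=cv2.split(cv2.cvtColor(im,cv2.COLOR_RGB2HSV))
bm=window((H>90)&(H<130)&(S>80),240,390,190,280)
def fit(p,z,n):
    P=ray(c,p,z)[:,:2]*1e3;a=cv2.fitLine(P.astype(np.float32),cv2.DIST_HUBER,0,.01,.01).ravel()
    yaw=np.degrees(np.arctan(a[1]/a[0]));print(n,"yaw",yaw.round(2),"pts",P[0].round(1),P[-1].round(1),"y@x=482",(a[3]+(482-a[2])*a[1]/a[0]).round(1))
low=[];sh=[]
for x in range(280,358):
    col=np.nonzero(bm[190:240,x])[0]; low.append((x,190+col[0]-.5))
    y0=190+col[0]; d=np.diff(cv2.GaussianBlur(V,(3,3),0)[y0+8:y0+32,x].astype(int));sh.append((x,y0+8+d.argmax()+.5))
fit(low,.090,"jar low edge");fit(sh,.152,"jar shoulder edge")
print("V prof 316",V[198:250:2,316].tolist())
hm=window((H<20)&(S>90),225,410,125,260)
fit([(x,np.nonzero(hm[:,x])[0][0]-.5) for x in range(240,385)],.034,"holder +y edge(expect y 306)")
rec=[]
for x in range(285,350):
    d=np.diff(V[172:200,x].astype(int));rec.append((x,172+d.argmin()+.5))
fit(rec,.034,"recess edge ~276-281")
# jar lateral edges at rows 225..235 (bottom corner left/right on the lower edge)
b=big(bm);hl=cv2.approxPolyDP(cv2.convexHull(b),3,True)[:,0];print(hl.tolist())
scr=window((S<60)&(V>130),236,392,140,190).astype(np.uint8);k,_,st,ce=cv2.connectedComponentsWithStats(scr)
print([(st[i,4],ce[i].round(1).tolist(),ray(c,ce[i],.034)[0,:2].round(4).tolist()) for i in range(1,k) if 60<st[i,4]<400])
print(env.get_ee_pos(),env.get_ee_rot())
E
```

```text
jar low edge yaw 1.38 pts [460.9 273.2] [508.5 274.3] y@x=482 273.7
jar shoulder edge yaw 0.99 pts [467.6 273.7] [502.  274.2] y@x=482 274.1
V prof 316 [62, 62, 67, 57, 86, 55, 60, 61, 59, 59, 60, 65, 63, 62, 64, 64, 101, 132, 133, 133, 128, 129, 79, 76, 74, 72]
holder +y edge(expect y 306) yaw 1.68 pts [429.4 306.3] [537.  309.2] y@x=482 307.9
recess edge ~276-281 yaw 0.03 pts [459.9 281.3] [508.7 279.9] y@x=482 281.2
[[358, 201], [371, 225], [375, 272], [258, 275], [252, 239], [268, 212]]
[(np.int32(133), [375.6, 153.1], [0.53, 0.2972]), (np.int32(132), [249.0, 171.0], [0.4342, 0.2943])]
[0.48195108 0.24594314 0.32508896] [ 1.79996584e+02 -2.89936501e-03  8.38524082e+01]
```

Jar yaw is about 1.2° and the holder about 1.65°, which is close enough. The wrist view puts the holder about 2 mm further +x and +y than the jar, so I'll correct for that and lower.

```bash
python3 - <<'E'
from cell import env
import numpy as np
env.move_straight([.4829,.2470,.29],[180,0,84.2],speed=.06)
env.wait(.2);print(env.get_ee_pos(),env.get_wrist_force())
s=env.move_straight([.4829,.2470,.2445],speed=.03,stop_force=8)
print(s,env.get_ee_pos(),env.get_ee_rot(),env.get_wrist_force(),env.get_moment(),env.get_time())
E
```

```text
[0.48302635 0.24709207 0.29038004] [ 0.54158072 -0.0544347  -3.30443981]
False [0.48284962 0.24695718 0.24496068] [ 1.79990162e+02 -1.11806698e-02  8.41981552e+01] [-2.31533687 -0.797947    4.34511773] [-0.23690562  0.51812082  0.01099653] 9.3167
```

```bash
python3 - <<'E'
from cell import env
import numpy as np
env.wait(.3)
for i in range(1,6):
    a=84.2+10*i; t=env.get_time()
    env.move_straight([.4829,.2470,.2447+.0003*i],[180,0,a],speed=.0006)
    print(i,round(env.get_time()-t,2),env.get_ee_rot()[2].round(1),env.get_ee_pos().round(4),"F",env.get_wrist_force().round(1),"M",env.get_moment().round(2))
    if abs(env.get_wrist_force()).max()>30: break
w=env.camera("wrist");import cv2,pickle;pickle.dump(w,open("w3.pkl","wb"));cv2.imwrite("pics/w3.png",w["pixels"][:,:,::-1])
print(env.get_time())
E
```

```text
1 0.33 94.0 [0.4834 0.2472 0.2452] F [0.2 1.  1.7] M [-0.01  0.02  0.05]
2 0.32 103.9 [0.4833 0.2471 0.2455] F [0.9 0.3 3. ] M [-0.03 -0.06  0.07]
3 0.32 113.9 [0.4831 0.247  0.2457] F [0.7 0.3 3.9] M [-0.18 -0.11  0.1 ]
4 0.33 123.9 [0.4829 0.247  0.2459] F [ 0.8 -0.7  4.1] M [-0.09 -0.01  0.07]
5 0.32 133.9 [0.4829 0.247  0.2462] F [-0.4 -0.5  4.2] M [-0.09  0.01  0.03]
11.2917
```

View pics/w3.png

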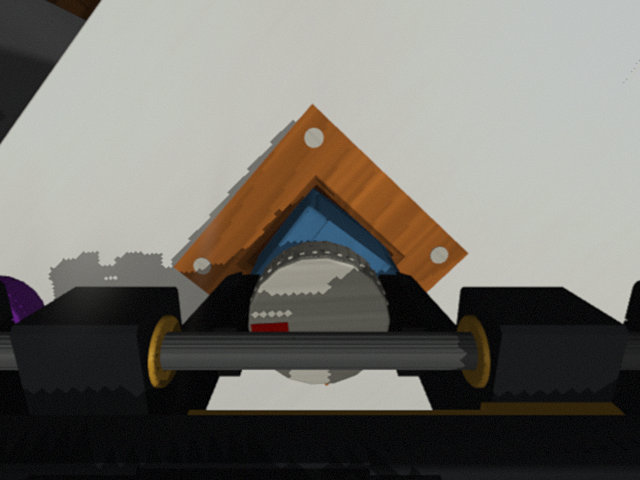

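The jar is seated, and the red bar hasn't moved relative to the fingers (270,328), so the cap isn't slipping. After 50° I'll continue to about 78°, then test-lift gently.

```bash
python3 - <<'E'
from cell import env
import numpy as np,cv2,pickle
for k,a in enumerate((144,154,162)):
    env.move_straight([.4829,.2470,.2462+.0002*(k+1)],[180,0,a],speed=.0005)
    print(env.get_ee_rot()[2].round(1),env.get_ee_pos().round(4),"F",env.get_wrist_force().round(1),"M",env.get_moment().round(2))
w=env.camera("wrist");cv2.imwrite("pics/w4.png",w["pixels"][:,:,::-1])
p=env.get_ee_pos()
s=env.move_straight([.4829,.2470,.2535],speed=.02,stop_force=9)
print(s,env.get_ee_pos(),env.get_wrist_force(),env.get_moment(),env.get_time())
w=env.camera("wrist");pickle.dump(w,open("w5.pkl","wb"));cv2.imwrite("pics/w5.png",w["pixels"][:,:,::-1])
E
```

```text
143.7 [0.4828 0.247  0.2463] F [-0.3 -0.2  3.7] M [-0.07  0.    0.01]
153.7 [0.4828 0.247  0.2465] F [ 0.  -0.1  2.4] M [-0.04  0.04 -0.01]
161.7 [0.4828 0.2469 0.2467] F [ 0.7 -0.9  1.9] M [0.02 0.02 0.04]
False [0.48287383 0.24698685 0.25357447] [ 0.61645005  0.75370851 -0.6742298 ] [ 0.0337331   0.02648857 -0.04081511] 12.7667
```

View pics/w5.png

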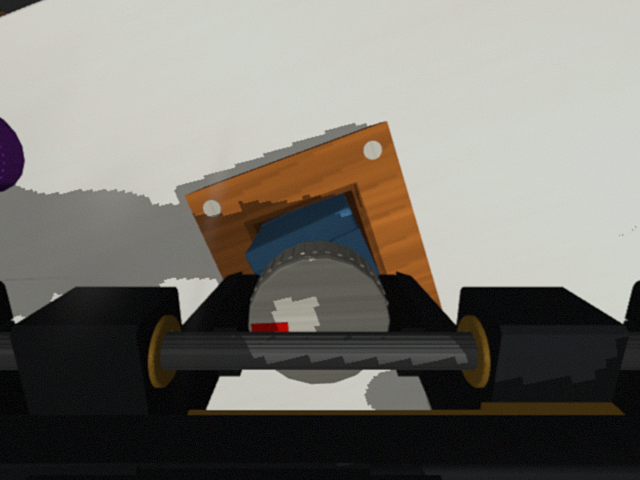

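The upward force is now only the cap's weight (-0.7 N), so the thread has let go, and the jar has stayed in the recess. Next I'll raise the cap to 2 cm above the rim (TCP z = 0.277).

```bash
python3 - <<'E'
from cell import env
from h import *
s=env.move_straight([.4829,.2470,.277],speed=.03,stop_force=9);env.wait(.5)
print(s,env.get_ee_pos(),env.get_ee_rot(),env.get_wrist_force(),env.get_opening()*88,env.get_time())
ims=[]
for n in("side","wrist","top"):
    w=env.camera(n);pickle.dump(w,open(n+"6.pkl","wb"));im=w["pixels"]
    if n=="side": ims.append(cv2.resize(im[180:350,285:413],(450,600)))
    if n=="wrist": ims.append(cv2.resize(im[90:390,150:500],(350,600)))
cv2.imwrite("pics/f6.png",np.hstack(ims)[:,:,::-1])
# predicted side pixels: jar rim, cap bottom edge towards the camera
c=pickle.load(open("side6.pkl","rb"))
print(proj(c,[[.483,.247,.096],[.483,.274,.116],[.483,.274,.138],[.483,.247,.072]]).round(1).tolist())
E
```

```text
False [0.48288001 0.24700468 0.27695189] [-1.79996346e+02 -4.09854537e-03  1.62002723e+02] [ 0.11584919 -0.21906312 -0.17002225] 52.714220744227575 14.25
[[349.5, 272.0], [354.9, 274.3], [355.6, 263.8], [348.8, 282.7]]
```

View pics/f6.png

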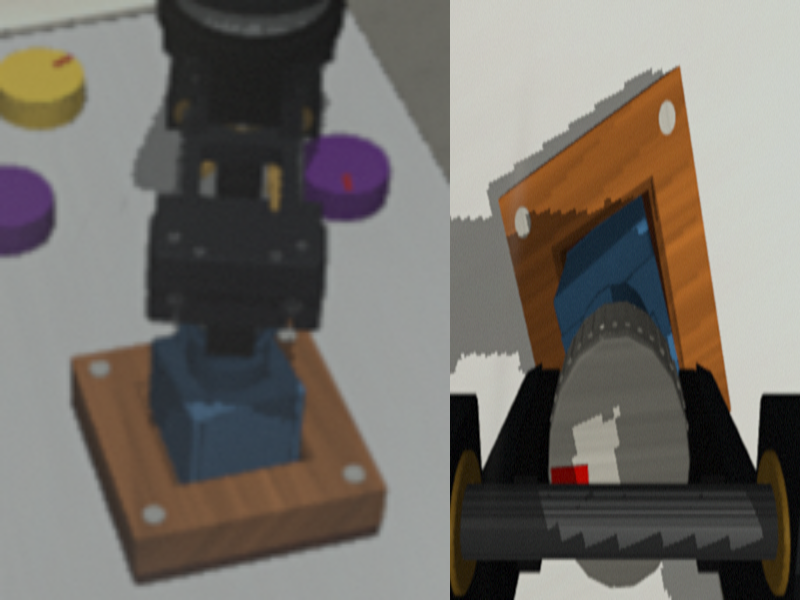

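```bash
python3 - <<'E'
from h import *
c=pickle.load(open("side6.pkl","rb"));P=ray(c,[[339,296.2],[370.3,289.1],[328,276.5]],.072)[:,:2];print(P.round(4).tolist(),np.linalg.norm(P[0]-P[1]),np.linalg.norm(P[0]-P[2]),((P[1]+P[2])/2).round(4))
E
```

```text
[[0.5065, 0.2727], [0.4534, 0.2688], [0.5124, 0.2252]] 0.05325900555979105 0.047803133774362724 [0.4829 0.247 ]
```

The shoulder corners at the seated height (z = 72 mm) put the jar's centre at (0.4829, 0.2470), directly under the TCP. I'm handing it in.

```bash
python3 -c "
from cell import env
print(env.get_time(),env.get_opening()*88,env.get_qd().round(3));env.sign_off()"
```

```text
14.4 52.476416358218565 [-0.027  0.04  -0.022 -0.009  0.06   0.053  0.037]
the job is handed in; nothing more can be done
```

I handed in the job at 14.4 s with the jar seated in the holder and the cap held about 2 cm above the open mouth. No verdict is reported, so what follows is from my own checks.

**What I did:** I lifted the jar by its steel cap and lowered it into the recess; it touched down within about 0.5 mm of the expected height. I turned the cap anticlockwise by 78° at the gripper without it slipping, then raised it. When I lifted, the wrist force showed only the cap's weight, so the thread had let go.

**Last checks:**
- **Grip:** the cap was still in the fingers, with the jaws at 52.5 mm (cap diameter 54 mm). The tool was level and almost still.
- **Jar:** the side and wrist views show it in the recess. Its centre measured (0.483, 0.247), directly under the cap.

**Weaker points:**
- **Measured size:** in that last side view, hand-picked shoulder corners gave sides of 53 and 48 mm instead of 56 mm. That centre is therefore only good to a few mm.
- **Holder position:** the camera estimates of the holder differed by about 2 mm. The fit tolerated this.
- **Cap height and level:** I took these from the tool pose and did not measure the cap itself.
- **Bystanders:** I took no final picture of the other items. The arm only passed above the worktop items and felt no unexpected contact.

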